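Sort out the mixed-up stock trays

TASK

The three loose items, a jar, a carton and a small tube rack, have been put back into the wrong stock trays: move each one into the near, robot-side compartment of the tray whose far compartment holds another of its kind. Each compartment has room for only one item, so the small empty tray is there to park one on the way. Keep the items upright, set them down gently instead of dropping them, flat on the tray floor, and leave the other things on the bench where they are.

Things in the scene. Friction and masses are not known exactly. Their poses are not given: they have to be found in the camera images.
- jar: Loose round white plastic jar with a red screw cap, upright, 70 mm high in all: body 48 mm diameter up to 52 mm, cap 44 mm diameter from 56 to 70 mm. About 0.12 kg. Origin: centre of its underside, z up. At the start it stands in the near compartment of a wrong tray.
- carton: Loose upright cardboard reagent carton with a paper band, 56 mm (its x) by 40 mm (its y) by 70 mm high. About 0.1 kg. Origin: centre of its underside, z up. At the start it stands in the near compartment of a wrong tray.
- rack: Loose small tube rack: a white foam block 44 x 44 x 42 mm high holding four short tubes with red caps (2 x 2, caps 15 mm diameter) that stick up to 68 mm. Rigid; grip the foam block. About 0.09 kg. Origin: centre of its underside, z up. At the start it stands in the near compartment of a wrong tray.
- jar_tray: Blue stock tray, fixed, 164 x 84 mm, rim 14 mm high, walls and floor 4 mm thick, two compartments 76 x 76 mm inside, in line along its x. Origin: on the bench under the centre of the near (robot-side) compartment, which takes a loose item; z up. The far compartment, centred 80 mm along +x, holds an immovable red-capped white jar just like the loose one.
- carton_tray: Blue stock tray, fixed, 164 x 84 mm, rim 14 mm high, walls and floor 4 mm thick, two compartments 76 x 76 mm inside, in line along its x. Origin: on the bench under the centre of the near (robot-side) compartment, which takes a loose item; z up. The far compartment, centred 80 mm along +x, holds an immovable upright carton just like the loose one.
- rack_tray: Blue stock tray, fixed, 164 x 84 mm, rim 14 mm high, walls and floor 4 mm thick, two compartments 76 x 76 mm inside, in line along its x. Origin: on the bench under the centre of the near (robot-side) compartment, which takes a loose item; z up. The far compartment, centred 80 mm along +x, holds an immovable foam tube rack with four red caps just like the loose one.
- spare_tray: Small blue tray, fixed to the bench, empty, a single compartment 76 x 76 mm inside, 84 x 84 mm outside, rim 14 mm high, floor 4 mm thick: the free parking spot. Origin: underside, under its centre, z up.
- tip_box: Bystander, loose: blue pipette-tip box, 85 (x) x 122 (y) x 60 mm high, beyond the trays. Origin: centre of its underside. Leave alone.
- spray: Bystander, loose: white bottle with a grey cap, 64 mm diameter, 160 mm high, right of the trays (-y). Origin: centre of its underside. Leave alone.
- beaker: Bystander, loose: open glass beaker, 72 mm diameter, 90 mm high, left of the trays (+y). Origin: centre of its underside. Leave alone.
Mind the look-alikes: they are no part of the job. What is shaped like the jar_tray but orange or yellow is not meant.

How it is judged:
By the outcome, as a careful person would: the job done as asked, in the order asked, and still so for the second after the job is handed in, with the robot touching nothing.
It also fails if it takes over 136 s, if anything falls off the work surface, if the arm or the gripper's body presses on something with over 40 N, if the wrist force passes 120 N, or if a joint passes its speed limit or range.

ROBOT

A 6-joint arm with a two-finger parallel gripper is mounted at the origin on the work surface. World frame = base frame: x ahead of the robot, y to its left, z up, the work surface at z = 0. Lengths are in mm, angles in rad, forces in N, time in s.
With the tool pointing down it reaches from about 325 to 875 mm from the base axis. Payload 4.4 kg.
Tool frame: the origin (TCP) lies on the centre line of the jaws, within the pads' length; the fingertips stand 17 mm ahead of it and the grasp point (between the pads) lies 2 mm behind it (env.tip_extent is the distance from the TCP to the fingertips, in mm); z points along the fingers, y is the line along which they close (so a half turn about z gives the same grasp; the last joint's range is limited). The gripper opens to 85 mm and grips with 20 to 120 N. Pads are 22 mm wide; open, the fingers measure 114 mm over their backs; the gripper's body (76 mm by 85 mm) begins 54 mm behind the grasp point. The pads swing forward as they close: fully open they stand 13 mm farther back than shut.
Start: joints at [1.179, 0.207, 1.542, -0, 1.393, -0.15], TCP at [137.694, 558.272, 248.282] pointing down, gripper open.
Joint ranges: [-2.73, 2.73], [-0.86, 2.22], [0.23, 2.46], [-1.11, 4.25], [0.08, 2.63], [-2.82, 2.82]. Speed limits (rad/s): [2.79, 2.79, 3.14, 3.14, 3.14, 3.14].

INTERFACE

Orientations are given as a unit quaternion [x, y, z, w].
In Python, from rig import env, kin, eyes gives the robot as it stands. Calls block until the motion is done:
- env.move_ptp(position, orientation): joint-space move of the TCP to a pose.
- env.move_linear(position, attitude=None, v=150, stop_force=None): straight line of the TCP; attitude=None keeps the orientation; v is the mean speed in mm/s. With stop_force (N) it stops when the force on the tool has changed by that much, and returns True; else False.
- env.movej(angles): joint-space move.
- env.ungrasp() and env.close_gripper(grip_force=None): open the fingers fully, or close them until they stop; grip_force is the grip in N (None keeps the last).
- env.hold(seconds).
- kin.ik(position, orientation): joint angles nearest the present ones, or None.
- env.read_state(): the state.
- eyes.capture(name): name is "scene" or "top" or "wrist"; returns the picture (384x512x3 uint8, red, green, blue); there is no depth.
- eyes.camera_info(name): a dict with "camera_matrix" (3x3 intrinsics, pixels), "k1" (the pictures are not rectified: a ray, as slopes to the right and down, at radius r is drawn at 1 + k1 r^2 times it, then the intrinsics apply), "R" (3x3) and "t" (3): a world point X has camera coordinates R X + t. Camera axes: x right, y down, z forward; pixel columns grow to the right and rows downward; lengths in mm; the calibration is good to about 2 mm. A picture is of the moment at which its call begins: read the wrist's pose just before it. camera_info takes no time and is no camera call; for the wrist camera it gives the pose at the moment of the call.
A pose or a line that the arm cannot do raises env.IKError and nothing moves.
- env.sign_off(): hands the job in; it is judged then, once.
The state is a dict: "time": time; "joint_positions": joint angles; "joint_velocities": joint speeds; "effort": joint torques, N m; "tool_pos": TCP position; "eef_rot": TCP orientation; "contact_force": force on the tool from outside, world axes, zero at the start; "ft_torque": the same for the moment, N m; "grip_width": finger opening in mm; "gripper_force": force on a finger pad.
Only numpy, scipy, OpenCV 4.12 (cv2) and the standard library are available. Lean on these libraries where they do the work, as an engineer would, in place of code of your own. Each camera call takes 0.05 s, during which the arm holds its last target. There are 200 camera calls.

## Working session

There is one attempt and no reset: what is moved stays moved. The work goes in short steps, each a Python script; the robot and the scene stay as the last script left them, time stands still between calls to the robot, and variables do not carry over. Pictures are saved under pics/ and viewed, at most 14 in all, crops included, and the job is handed in when it is done.

```bash
ls; mkdir -p pics; python3 - <<'E'
from rig import env,kin,eyes
import cv2,numpy as np
for n in("scene","top"):
    im=eyes.capture(n); cv2.imwrite(f"pics/{n}0.png",cv2.resize(im[:,:,::-1],(800,600),interpolation=cv2.INTER_CUBIC)); cv2.imwrite(f"pics/{n}_raw.png",im[:,:,::-1])
    i=eyes.camera_info(n); print(n,i)
print(env.read_state()['time'])
E
```

```text
pics
scene {'camera_matrix': array([[475.89997698,   0.        , 254.71016281],
       [  0.        , 475.89997698, 191.15152835],
       [  0.        ,   0.        ,   1.        ]]), 'k1': 0.03295403654568256, 'R': array([[ 0.84347557,  0.53716439,  0.00183807],
       [ 0.38035676, -0.59482715, -0.70817328],
       [-0.37931213,  0.59802599, -0.70603627]]), 't': array([-427.29328004, -143.32809757, 1688.29194038])}
top {'camera_matrix': array([[414.74211412,   0.        , 256.80287069],
       [  0.        , 414.74211412, 187.20253277],
       [  0.        ,   0.        ,   1.        ]]), 'k1': -0.061414146151202144, 'R': array([[ 0.0130059 , -0.99990953, -0.00343323],
       [-0.99653744, -0.0126799 , -0.08217269],
       [ 0.08212172,  0.00449007, -0.99661219]]), 't': array([ -21.54292885,  511.14488042, 1504.03664448])}
0.1
```

View pics/scene0.png

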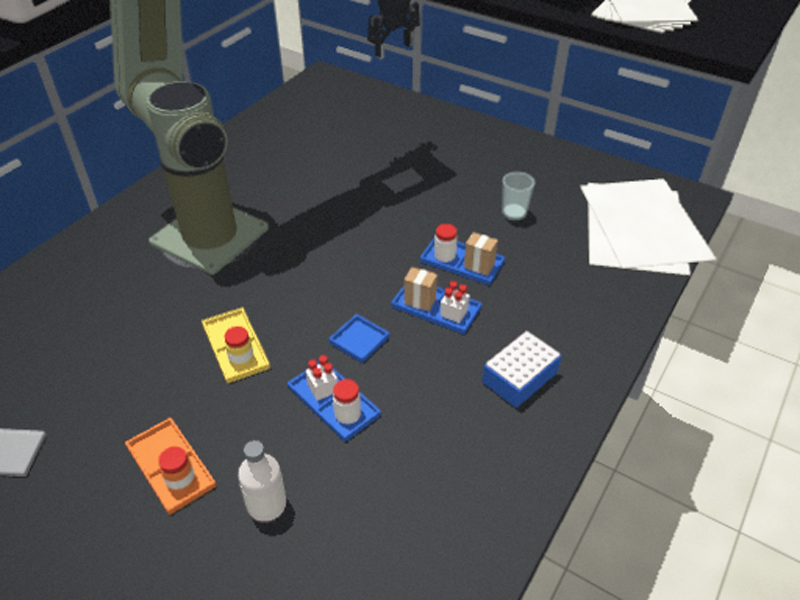

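View pics/top0.png

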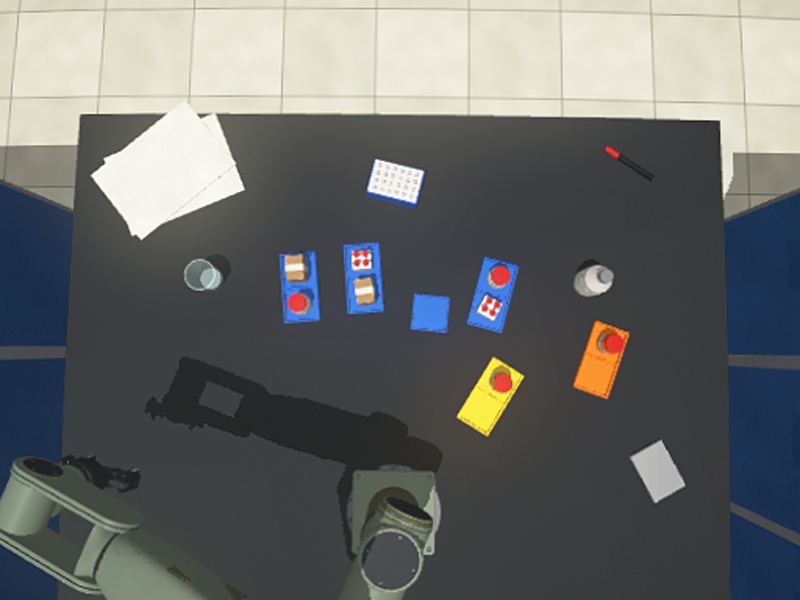

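The scene view shows jar, carton and rack all misplaced. In the top view (800x600) the carton_tray is at (300,287) with the jar near, the rack_tray at (363,278) with the carton near, and the jar_tray at (493,294) with the rack near. The spare tray is at (430,313). The orange and yellow trays are decoys.

```bash
cat > h.py <<'E'
from rig import env,kin,eyes
import cv2,numpy as np
from scipy.spatial.transform import Rotation as Ro
def cast(i,px,z):
    u=cv2.undistortPoints(np.array(px,float).reshape(-1,1,2),i['camera_matrix'],np.array([i['k1'],0,0,0])).reshape(-1,2)
    R,t=i['R'],i['t']; c=-R.T@t; d=np.c_[u,np.ones(len(u))]@R
    return c[:2]+d[:,:2]*((z-c[2])/d[:,2])[:,None]
def quat(yaw): # tool down, tool y axis along world direction yaw (mod pi)
    y=np.array([np.cos(yaw),np.sin(yaw),0]); z=np.array([0,0,-1.]); x=np.cross(y,z)
    return Ro.from_matrix(np.c_[x,y,z]).as_quat()
def blue(im):
    h=cv2.cvtColor(im,cv2.COLOR_RGB2HSV); return cv2.inRange(h,(100,150,70),(125,255,255))
def red(im):
    h=cv2.cvtColor(im,cv2.COLOR_RGB2HSV); return cv2.inRange(h,(0,150,80),(8,255,255))|cv2.inRange(h,(172,150,80),(180,255,255))
def blobs(m,lo,hi=1e9):
    cs,_=cv2.findContours(m,cv2.RETR_EXTERNAL,cv2.CHAIN_APPROX_NONE)
    return [c for c in cs if lo<cv2.contourArea(c)<hi]
E
python3 - <<'E'
from h import *
im=cv2.imread("pics/top_raw.png")[:,:,::-1].copy(); i=eyes.camera_info("top")
m=blue(im); m[:140]=0;m[230:]=0;m[:,:150]=0;m[:,350:]=0
for c in blobs(m,80):
    w=cast(i,c,10).astype(np.float32); r=cv2.minAreaRect(w)
    b=cv2.boxPoints(r); print(np.round(r[0]),np.round(r[1]),round(r[2],1),np.round(b).tolist())
rm=red(im); rm[:140]=0;rm[230:]=0;rm[:,:150]=0;rm[:,350:]=0
for c in blobs(rm,5): 
    p=c.reshape(-1,2).mean(0); print("red",p,cast(i,p,72).round(),cv2.contourArea(c))
s=env.read_state(); print(s['eef_rot'],quat(0)); w=eyes.camera_info("wrist")
T=Ro.from_quat(s['eef_rot']).as_matrix()
print("cam in tool",T.T@(-w['R'].T@w['t']-s['tool_pos']),(w['R']@T).round(3),w['camera_matrix'][0,0],w['k1'])
E
```

```text
[466. -82.] [85. 86.] 84.4 [[419.0, -120.0], [505.0, -128.0], [513.0, -44.0], [428.0, -36.0]]
[ 512. -230.] [ 85. 166.] 75.4 [[421.0, -250.0], [581.0, -292.0], [602.0, -209.0], [442.0, -168.0]]
[524. 227.] [166.  87.] 5.3 [[437.0, 263.0], [445.0, 176.0], [610.0, 192.0], [602.0, 279.0]]
[547.  77.] [166.  86.] 4.8 [[461.0, 113.0], [468.0, 27.0], [633.0, 41.0], [626.0, 127.0]]
red [189.77419355 193.19354839] [[483. 223.]] 86.5
red [320.      176.09375] [[ 550. -240.]] 87.0
[ 1.20602126e-01  9.92700348e-01 -1.03187989e-03 -2.86508469e-04] [0.70710678 0.70710678 0.         0.        ]
cam in tool [  67.38049075   -0.4567284  -125.85671568] [[ 0.     1.    -0.   ]
 [-0.963  0.    -0.271]
 [-0.271  0.     0.963]] 269.4545092235093 -0.02676718082235506
```

```bash
cat >> h.py <<'E'
def tray(cx,cy,deg,off):
    a=np.radians(deg); return np.array([cx-off*np.cos(a),cy-off*np.sin(a)]),a
TR={'spare':tray(466,-82,-5.6,0),'jar':tray(512,-230,-14.6,40),'carton':tray(524,227,5.3,40),'rack':tray(547,77,4.8,40)}
E
python3 - <<'E'
from h import *
for n in TR:
    for s in(1,-1): 
        c,a=TR[n]; q=kin.ik([*c,220],quat(a+s*np.pi/2)); print(n,s,None if q is None else np.round(q,2))
ims=[]
import pickle;D={}
for n in('carton','rack','spare','jar'):
    c,a=TR[n]; best=min((q for q in(kin.ik([*c,200],quat(a+s*np.pi/2)) for s in(1,-1)) if q is not None),key=lambda q:abs(q[5]))
    env.movej(best); env.hold(.2); i=eyes.camera_info("wrist"); im=eyes.capture("wrist"); D[n]=(i,im); ims.append(im)
pickle.dump(D,open("w.pkl","wb"))
cv2.imwrite("pics/w.png",cv2.resize(np.vstack([np.hstack(ims[:2]),np.hstack(ims[2:])])[:,:,::-1],(800,600),interpolation=cv2.INTER_AREA))
print(env.read_state()['time'])
E
```

```text
spare 1 [-0.36  0.01  1.82 -0.    1.31 -1.83]
spare -1 [-0.36  0.01  1.82 -0.    1.31  1.31]
jar 1 [-0.6   0.12  1.7  -0.    1.32 -1.92]
jar -1 [-0.6   0.12  1.7  -0.    1.32  1.22]
carton 1 [ 0.27  0.14  1.68 -0.    1.32 -1.39]
carton -1 [ 0.27  0.14  1.68 -0.    1.32  1.75]
rack 1 [-0.02  0.1   1.73 -0.    1.32 -1.68]
rack -1 [-0.02  0.1   1.73 -0.    1.32  1.46]
6.5833
```

View pics/w.png

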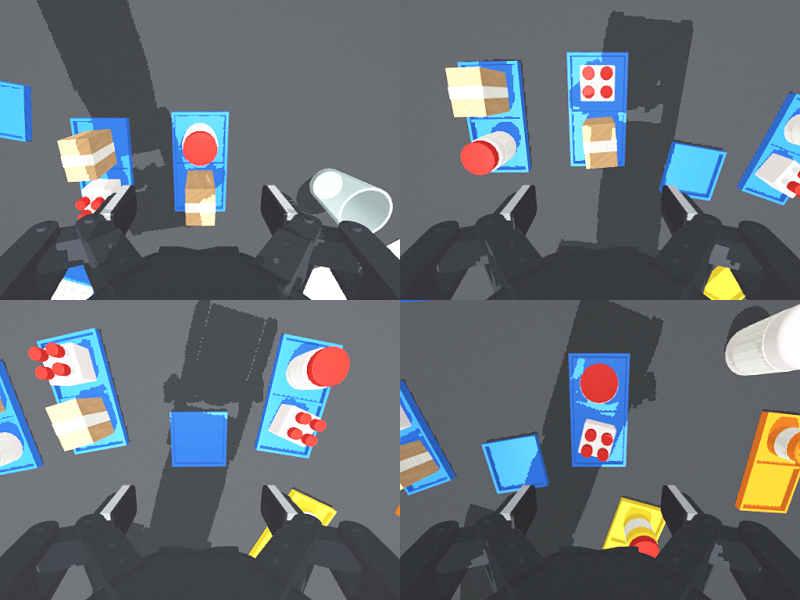

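The wrist views show the jar (upper left panel, ~(200,147)), the carton (upper right, ~(603,142)), the empty spare tray (lower left, ~(198,440)) and the rack (lower right, ~(597,440)). The carton and rack are rotated slightly against their trays. I'll measure these close up.

```bash
python3 - <<'E'
from h import *
import pickle
D=pickle.load(open("w.pkl","rb"))
for n,(i,im) in D.items():
    m=cv2.morphologyEx(blue(im),cv2.MORPH_CLOSE,np.ones((5,5)))
    for c in blobs(m,1500):
        x,y,w,h=cv2.boundingRect(c)
        if abs(x+w/2-256)<40 and x>2:
            r=cv2.minAreaRect(cast(i,c,12).astype(np.float32)); print(n,np.round(r[0],1),np.round(r[1],1),round(r[2],1),"exp",TR[n][0].round(1))
    for c in blobs(red(im),30):
        p=c.reshape(-1,2).mean(0)
        if abs(p[0]-256)<45: 
            (a,b),rad=cv2.minEnclosingCircle(cast(i,c,72 if cv2.contourArea(c)<400 else 74).astype(np.float32)); print("  red",p.round(),np.round([a,b,rad],1))
a=cv2.resize(D['rack'][1][132:232,206:306],None,fx=4,fy=4,interpolation=cv2.INTER_CUBIC)
b=cv2.resize(D['jar'][1][132:232,206:306],None,fx=4,fy=4,interpolation=cv2.INTER_CUBIC)
cv2.imwrite("pics/crop1.png",np.hstack([a,b])[:,:,::-1])
E
```

```text
carton [525.  229.3] [166.1  85.6] 5.4 exp [484.2 223.3]
  red [256. 190.] [482.6 225.2  21.9]
rack [548.5  77.8] [165.9  84.9] 5.0 exp [507.1  73.7]
  red [264. 117.] [578.5  69.9   6.9]
  red [241. 117.] [576.9  90.8   7.1]
  red [264.  93.] [598.8  71.8   7.2]
  red [241.  93.] [597.3  92.2   7.1]
spare [467.1 -81.4] [85.4 86.4] 84.6 exp [466. -82.]
jar [ 511.9 -229.3] [ 85.6 165.2] 75.4 exp [ 473.3 -219.9]
  red [259. 198.] [ 467.3 -222.5    8.2]
  red [239. 193.] [ 476.8 -204.3    8.3]
  red [264. 178.] [ 485.4 -232.5    7.8]
  red [244. 172.] [ 495.2 -214.2    7.7]
  red [255. 106.] [ 550.8 -239.4   21.4]
```

View pics/crop1.png

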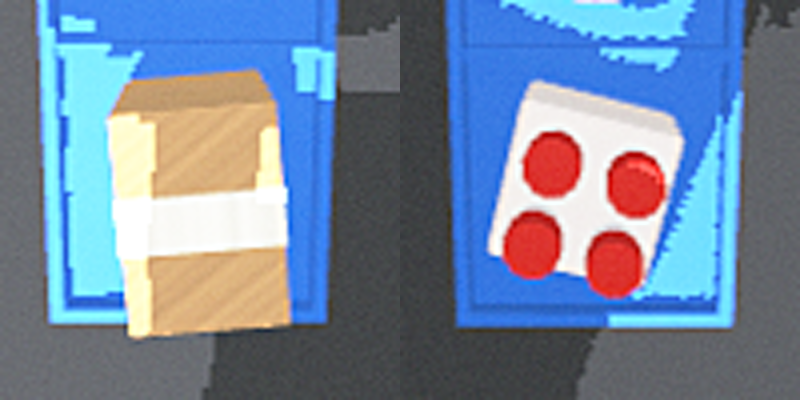

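The left crop shows the carton's top face with corners at about (108,118), (278,103), (290,323) and (132,337), so its long side runs roughly along the tray x. The right crop shows the rack turned about 13° clockwise from its tray.

```bash
python3 - <<'E'
from h import *
import pickle
D=pickle.load(open("w.pkl","rb"))
i=D['rack'][0]; p=np.array([(108,118),(278,103),(290,323),(132,337)])/4+[206,132]
w=cast(i,p,74); print(w.round(1),w.mean(0)); r=cv2.minAreaRect(w.astype(np.float32)); print(r)
d=np.diff(np.vstack([w,w[:1]]),axis=0); print(np.linalg.norm(d,axis=1),np.degrees(np.arctan2(d[:,1],d[:,0])))
k=np.array([[467.3,-222.5],[476.8,-204.3],[495.2,-214.2],[485.4,-232.5]]); d=np.diff(np.vstack([k,k[:1]]),axis=0)
print(k.mean(0),np.linalg.norm(d,axis=1),np.degrees(np.arctan2(d[:,1],d[:,0])))
E
```

```text
[[536.2  95.2]
 [543.1  55.8]
 [489.1  47. ]
 [482.2  85.8]] [512.64165401  70.93409722]
((512.6173706054688, 70.76219177246094), (54.877723693847656, 39.99544143676758), 9.86736011505127)
[39.99544029 54.65322795 39.33531699 54.86293127] [ -80.11146892 -170.82539585  100.20016069    9.8673549 ]
[ 481.175 -218.375] [20.53022163 20.89425758 20.75885353 20.67873304] [  62.43643067  -28.28218339 -118.16990103  151.07995596]
```

```bash
cat >> h.py <<'E'
TR={'spare':tray(466.6,-81.7,-5.5,0),'jar':tray(512,-229.6,-14.6,40),'carton':tray(524.6,228.3,5.35,40),'rack':tray(548,77.5,4.9,40)}
UP=165
def pick(c,deg,h,force=40):
    q=quat(np.radians(deg-90)); env.ungrasp()
    env.move_ptp([*c,UP],q); env.move_linear([*c,h+25],v=150); hit=env.move_linear([*c,h],v=50,stop_force=8)
    env.close_gripper(grip_force=force); s=env.read_state(); print("grip",hit,s['grip_width'],s['gripper_force'],s['tool_pos'])
    env.move_linear([*c,h+30],v=60); env.move_linear([*c,UP],v=150); s=env.read_state(); print("lifted",s['grip_width'],s['gripper_force'])
def place(n,h):
    c,a=TR[n]; env.move_ptp([*c,UP],quat(a-np.pi/2)); env.move_linear([*c,h+20],v=130); env.hold(.2); env.move_linear([*c,h+4],v=40); env.hold(.2)
    hit=env.move_linear([*c,h-2],v=10,stop_force=2); s=env.read_state(); print("down",hit,s['tool_pos'],s['contact_force'])
    env.ungrasp(); env.hold(.2); env.move_linear([*c,h+35],v=60); env.move_linear([*c,UP],v=200)
def look(name,n=None,z=200):
    if n: c,a=TR[n]; env.move_ptp([*c,z],quat(a-np.pi/2)); env.hold(.2)
    i=eyes.camera_info("wrist"); im=eyes.capture("wrist"); cv2.imwrite(f"pics/{name}.png",im[:,:,::-1]); print("t",env.read_state()['time']); return i,im
E
python3 - <<'E'
from h import *
pick([481.2,-218.5],-28.2,36); place('spare',36)
i,im=look('a1','spare')
for c in blobs(red(im),30,400): print(c.reshape(-1,2).mean(0),cast(i,c.reshape(-1,2).mean(0),72))
E
```

```text
grip False 43.18279405513818 42.33104109764099 [ 481.63677979 -218.78575893   36.45774909]
lifted 43.2853038676232 42.033764719963074
down True [466.71470027 -81.74641906  36.41215893] [-0.58866325  0.15779093  4.40605589]
t 16.125
[264.92857143 201.80952381] [[454.99661969 -91.48736096]]
[243.95238095 201.5       ] [[457.26791278 -71.09570567]]
[265.26829268 181.24390244] [[475.52678031 -93.55658937]]
[243.88095238 181.        ] [[477.71808656 -73.20278463]]
```

View pics/a1.png

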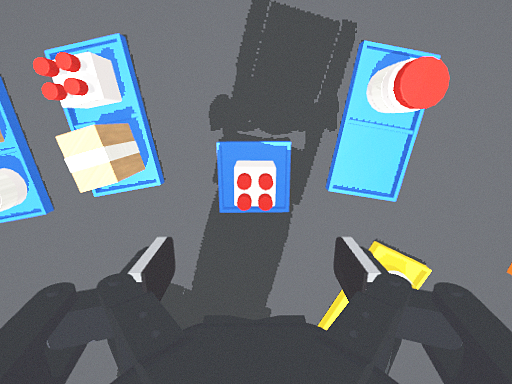

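The rack stands flat and square in the spare tray, with caps at about (244–265, 181–202). It is centred at (466.4, -82.3), as expected. Next are the jar, the carton, then the rack.

```bash
python3 - <<'E'
from h import *
pick([482.8,225.3],5.35,38); place('jar',38)
i,im=look('a2','jar')
for c in blobs(red(im),300): print(cv2.minEnclosingCircle(cast(i,c,74).astype(np.float32)))
pick([512.6,70.9],9.7,40); place('carton',40)
look('a3','carton')
b=[cv2.imread(f'pics/{n}.png')[60:300,120:400] for n in('a2','a3')]; cv2.imwrite('pics/a23.png',np.hstack(b))
E
```

```text
grip False 46.69663142417388 41.67494546047237 [483.34248592 225.48187977  38.53670205]
lifted 47.21581202585991 41.30639151124342
down True [ 473.41622711 -219.59461907   38.52640342] [-0.46433815  0.54715185  4.08489664]
t 27.425
((316.09332275390625, -246.37046813964844), 23.025880813598633)
((477.1166076660156, -87.4855728149414), 20.62371063232422)
((475.7405090332031, -219.94252014160156), 22.304059982299805)
((550.7745971679688, -239.37246704101562), 21.402591705322266)
grip False 39.59247054093963 41.352344155311584 [513.0614703   70.92112139  40.4062784 ]
lifted 39.41635723295361 41.144042015075684
down True [485.04546312 224.65641727  40.41056582] [0.20412483 0.58477722 4.01852541]
t 37.75
```

View pics/a23.png

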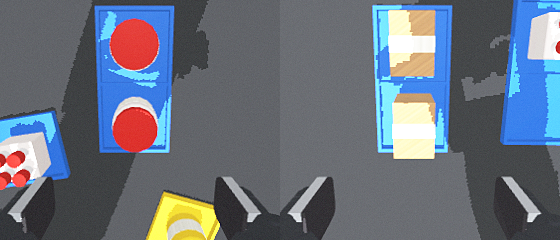

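The jar (left, ~(135,128)) and the carton (right, ~(414,125)) stand upright in their near compartments. Now the rack goes to its tray.

```bash
python3 - <<'E'
from h import *
pick([466.5,-82.2],-5.7,36); place('rack',36)
i,im=look('a4','rack',230)
for c in blobs(red(im),20,400): print(cast(i,c.reshape(-1,2).mean(0),72).round(1))
env.move_ptp([400,-60,300],quat(-np.pi/2)); t=eyes.capture('top'); s=eyes.capture('scene')
cv2.imwrite('pics/fin.png',np.hstack([cv2.resize(t[80:260,90:410],(400,225)),cv2.resize(s[100:350,80:400],(400,312))[:225]])[:,:,::-1]); print(env.read_state()['time'])
E
```

```text
grip False 43.318538613204275 42.345412373542786 [466.98867939 -82.39193858  36.41273713]
lifted 43.13819118440895 42.06237316131592
down True [508.31953007  74.0977001   36.43445197] [ 0.20015977 -0.67556902  4.51071886]
t 48.3083
[[498.4  62.1]]
[[496.2  82.8]]
[[518.8  63.9]]
[[517.5  84.3]]
[[578.6  70. ]]
[[576.9  91.4]]
[[599.3  71.8]]
[[597.3  92.2]]
49.175
```

View pics/a4.png

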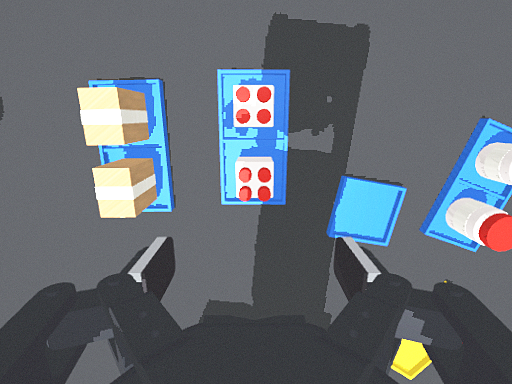

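View pics/fin.png

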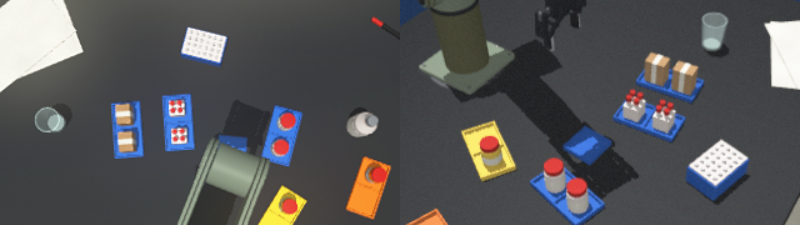

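The wrist view shows the near rack at ~(254,180), square in its tray. The overview shows all three pairs matched, the spare tray empty and the bystanders where they were.

```bash
python3 -c "
from rig import env
env.hold(.5); print(env.sign_off())"
```

```text
the job is handed in; nothing more can be done
None
```

The jar, carton and rack each stand upright in the near compartment of their matching tray, the spare tray is empty, and the job was handed in at about 50 s.

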